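# Let a stock tray past the spring stop of a feed lane

### The arm

A 6-joint arm with a two-finger parallel gripper is mounted at the origin on the work surface. World frame = base frame: x ahead of the robot, y to its left, z up, the work surface at z = 0. Lengths are in m, angles in rad, forces in N, time in s.
With the tool pointing down it reaches from about 0.225 to 0.875 m from the base axis. Payload 3.4 kg.
Tool frame: the origin (TCP) lies at the very end of the fingers, on their centre line; the grasp point (between the pads) lies 19 mm behind it; z points along the fingers, y is the direction in which the jaws open and shut (so a half turn about z gives the same grasp; the last joint's range is limited). The gripper opens to 85 mm and grips with 20 to 120 N. Pads are 22 mm wide; open, the fingers measure 114 mm over their backs; the gripper's body (76 mm by 85 mm) begins 54 mm behind the grasp point. The pads swing forward as they close: fully open they stand 13 mm farther back than shut.
Start: joints at [-1.233, 0.276, 1.505, -0, 1.361, -0.121], TCP at [0.255, -0.516, 0.231] pointing down, gripper open.
Joint ranges: [-2.89, 2.89], [-0.75, 2.08], [0.22, 2.7], [-1.18, 4.32], [0.11, 2.71], [-2.7, 2.7]. Speed limits (rad/s): [2.57, 2.57, 3.14, 3.14, 3.14, 3.14].

### API

Orientations are given as a unit quaternion [w, x, y, z].
In Python, from rig import manip, eyes gives the robot as it stands. The module is installed in compiled form; this text tells all that it offers.
- The arm moves only by the tool servo_tool, never from a script. Its argument "deltas" is one flat list of numbers, 6 for each row, row after row: the shift along the tool's x, y, z in cm, then the turn, a rotation vector about the tool's x, y, z in degrees. A call has 1 to 20 rows; each row shifts and turns the pose as measured when the row begins, along the tool's axes as they then stand; what a row does not reach is not made up. A row lasts 1/10 s, in which the tool goes at most 50 mm and 8.59 degrees, less where a joint would pass 70% of its speed; a pose out of reach is approached as far as the arm can. A call with a gripper value outside its range is refused whole. "jaw" is the finger opening in cm, from 0 to 8.54, set as the call begins (left out, the last holds). The fingers move at their own pace and stop on an object; "grip_force" is the grip in N (left out, the last holds). Time passes only in rows, so rows that do not move let the fingers close. It gives the time, the measured TCP pose, the force and the opening at its end, in the units of the state.
- manip.get_state(): the state, without advancing time (a new reading comes with each control period).
- eyes.get_image(name): name is "side" or "top" or "wrist"; returns (picture, depth): 480x640x3 uint8, red, green, blue; 480x640 float32, m along the optical axis (not along the pixel's ray), 0 where there is no reading.
- eyes.get_calibration(name): a dict with "camera_matrix" (3x3 intrinsics, pixels), "distortion" ([k1, k2, p1, p2, k3] as OpenCV has them; the pictures are not rectified), "rvec" (rotation vector, rad) and "tvec" (3), from world to camera coordinates, as OpenCV has them. Camera axes: x right, y down, z forward; pixel columns grow to the right and rows downward; lengths in m; the calibration is good to about 2 mm. A picture is of the moment at which its call begins: read the wrist's pose just before it. get_calibration takes no time and is no camera call; for the wrist camera it gives the pose at the moment of the call.
- manip.sign_off(): hands the job in, once; it reports no verdict.
The state is a dict: "clock": time; "qpos": joint angles; "qd": joint speeds; "effort": joint torques, N m; "position": TCP position; "ee_rot": TCP orientation; "contact_force": force on the tool from outside, world axes, zero at the start; "moment": the same for the moment, N m; "width": finger opening in m.
Only numpy, scipy, OpenCV 4.12 (cv2) and the standard library are available. Lean on these libraries where they do the work, as an engineer would, in place of code of your own. Each camera call takes 0.05 s, during which the arm holds its last target.

### The job

A cardboard stock tray waits in the steel feed lane, behind the two stop pins that stand up from the lane's spring plate. With closed fingertips press the spring plate down in the open stretch behind the tray so that the pins sink, and, keeping the plate pressed down all the way, push the tray along the lane with the outside of the fingers until it is completely past the pins; then come away so that the pins spring up again behind the tray. Do not grasp, lift or tip the tray, and leave the things standing beside the lane where they are.

Things in the scene. Friction and masses are not known exactly. Their poses are not given: they have to be found in the camera images.
- lane: Fixed steel feed lane, 395 mm long, 173 mm wide, on the bench. Its x axis runs along the lane in the direction the tray must be pushed, y across, z up; origin on the bench top (z = 0) on the centre line. Open end at x = -166 mm. Two flat runners (y = +-56 to +-78 mm, tops 30 mm above the bench) carry the tray; side rails (inner faces y = +-78.5 mm, 8 mm thick, tops at 44 mm) guide it.
- lane_end (a point): Middle of the inner face of the lane's end wall, lane x = +221 mm, at runner height (30 mm above the bench). The wall's top is 54 mm above the bench.
- stop (a joint): How far the spring plate with its two pins is pressed down: 0 = up (pins block the tray), 0.012 m = fully down against its limit. It needs about 5 N to start moving, about 9 N when fully down, and springs back up when let go. From 0.0075 m on the pins are below the runners and the tray can pass.
- stop_pad (a point): Point on top of the spring plate, on the centre line at lane x = -100 mm; moves down with the plate. The plate is a flat steel strip in the gap between the runners, lane x = -150 to +130 mm, y = +-53 mm; its top is 27 mm above the bench when up, 15 mm when fully down. It runs on under the tray; its open stretch behind the tray is the place to press.
- stop_pins (a point): Point midway between the two stop pins, on top of the plate (lane x = +69 mm); moves with the plate. The pins are upright, dark, 12 mm in diameter, at y = +-46 mm, and stand 10 mm above the plate: 7 mm above the runners when the plate is up. Fingers up to 80 mm wide pass between them.
- tray: Loose cardboard tray packed with small white boxes, 110 mm along the lane, 150 mm across, 28 mm high (boxes to 30 mm), 0.4 to 0.85 kg; origin at the centre of its flat underside, x in the push direction, z up. It slides on the runners. At the start its front is 7 to 42 mm short of the pins' axes. Its upright rear wall (tray x = -55 mm) is the face to push.
- bottle: Bystander: loose white bottle, 44 mm in diameter, 95 mm high, standing beside the lane; origin at the centre of its underside.
- jar: Bystander: loose white jar, 60 mm in diameter, 55 mm high, standing beside the lane; origin at the centre of its underside.
- carton: Bystander: loose cardboard carton, 60 x 45 x 70 mm high, standing beside the lane; origin at the centre of its underside.
- tape: Bystander: loose tape core ring, 76 mm outside diameter, 45 mm high, lying flat beside the lane; origin at the centre of its underside.
Mind the look-alikes: they are no part of the job. What is shaped like the tray but purple is not meant.

How it is judged:
By the outcome, as a careful person would: the job done as asked, in the order asked, and still so for the second after the job is handed in, with the robot touching nothing.
It also fails if it takes over 38 s, if anything falls off the work surface, if the arm or the gripper's body presses on something with over 40 N, if the wrist force passes 120 N, or if a joint passes its speed limit or range.

## Working session

There is one attempt and no reset: what is moved stays moved. The work goes in short steps, Python scripts to look and compute and a tool call to move; the robot and the scene stay as the last step left them, time stands still between calls to the robot, and variables do not carry over. Pictures are saved under pics/ and viewed, and the job is handed in when it is done.

Besides the shell and the picture viewer there is one more tool, called after "Emit:" as a command line: name --argument value ..., lists and objects as JSON in quotes. servo_tool: Moves the arm, as the interface text tells. Its arguments: {"type":"object","properties":{"deltas":{"type":"array","items":{"type":"number"}},"jaw":{"type":"number"},"grip_force":{"type":"number"}},"required":["deltas"]}

```bash
mkdir -p pics
cat > h.py <<'E'
import numpy as np, cv2
from rig import manip, eyes
def snap(n,f):
    im,d=eyes.get_image(n); cv2.imwrite('pics/'+f+'.png',im[:,:,::-1]); np.savez('pics/'+f+'.npz',im=im,d=d,**{k:np.array(v) for k,v in eyes.get_calibration(n).items()}); return im,d
def plane(f,uv,z):
    c=np.load('pics/'+f+'.npz'); R=cv2.Rodrigues(c['rvec'])[0]; t=c['tvec'].reshape(3)
    p=cv2.undistortPoints(np.array(uv,float).reshape(-1,1,2),c['camera_matrix'],c['distortion']).reshape(-1,2)
    r=np.c_[p,np.ones(len(p))]@R; o=-R.T@t
    return o+r*((z-o[2])/r[:,2])[:,None]
def cloud(f):
    c=np.load('pics/'+f+'.npz'); R=cv2.Rodrigues(c['rvec'])[0]; t=c['tvec'].reshape(3)
    v,u=np.mgrid[:480,:640]; p=cv2.undistortPoints(np.c_[u.ravel(),v.ravel()].astype(float).reshape(-1,1,2),c['camera_matrix'],c['distortion']).reshape(-1,2)
    P=(np.c_[p,np.ones(len(p))]*c['d'].reshape(-1,1)-t)@R
    P[c['d'].ravel()==0]=np.nan
    return P.reshape(480,640,3)
E
python3 - <<'E'
from h import *
snap('top','top0'); snap('side','side0')
s=manip.get_state(); print(s)
E
```

```text
{'clock': 0.1, 'qpos': array([-1.23300859e+00,  2.76551200e-01,  1.50600116e+00,  1.03653340e-05,
        1.36068226e+00, -1.21011380e-01]), 'qd': array([-0.0006743 , -0.00013147, -0.0029356 ,  0.00174097, -0.0013597 ,
        0.00137192]), 'effort': array([ 1.63211513e-03, -4.17698157e+01, -2.46405047e+01, -9.16372778e-05,
        5.73500904e-03,  9.15562964e-06]), 'position': array([ 0.25449071, -0.5151039 ,  0.23051725]), 'ee_rot': array([-8.16715561e-04,  9.73803025e-01,  2.27391721e-01, -8.37728926e-05]), 'contact_force': array([-0.71208711, -0.31059891,  0.50835046]), 'moment': array([ 0.02014028, -0.04180197,  0.02958168]), 'width': 0.08582462286609964}
```

View pics/top0.png

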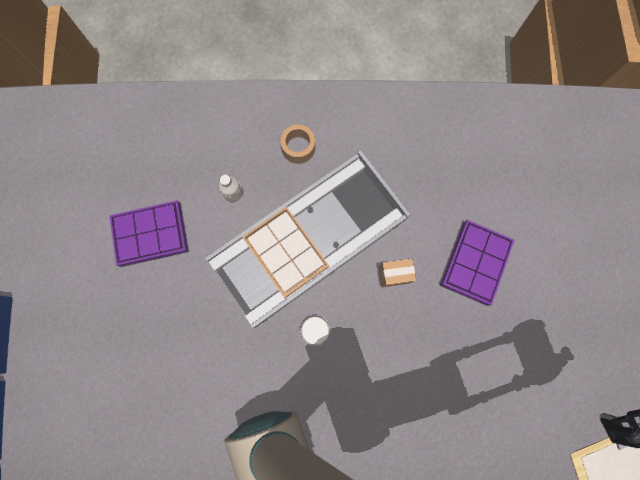

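View pics/side0.png

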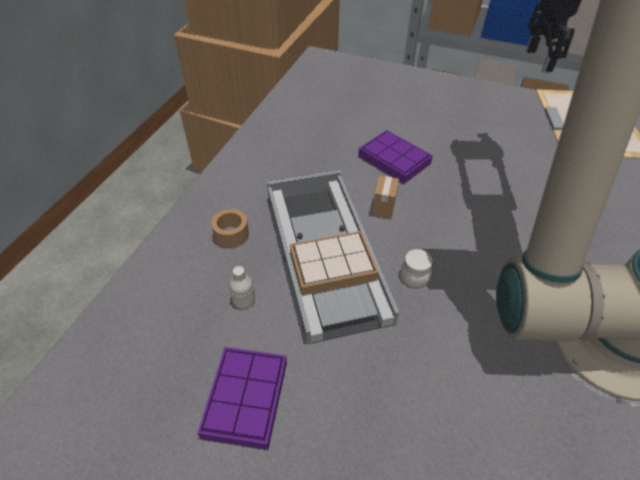

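The top view shows the lane running from its open end near (230,292) to its end wall near (385,185). The pins are at (310,210) and (336,245), and the tray is centred near (286,253). The purple look-alikes stand apart from the lane. Next I'll measure the lane frame.

Run:
```python
from h import *
P=cloud('top0'); im=np.load('pics/top0.npz')['im']
z=P[:,:,2]; print('bench z',np.nanmedian(z[300:330,100:200]))
m=((z>0.010)&(z<0.07)).astype(np.uint8)
n,l,st,c=cv2.connectedComponentsWithStats(m)
for i in range(1,n):
    if st[i,4]>150:
        q=P[l==i]; r=cv2.minAreaRect(q[:,:2].astype(np.float32)); print(i,st[i],np.nanmedian(q[:,2]).round(3),r)
# pins, corners
print('pins',plane('top0',[[310,210],[336,245]],0.037))
# rails: corners outer at z=.044
print(plane('top0',[[207,260],[253,326],[361,153],[408,214]],0.044))
# tray mask: cardboard colour
hsv=cv2.cvtColor(im,cv2.COLOR_RGB2HSV)
w=cv2.inRange(hsv,(3,15,120),(25,255,255)); w[:, :230]=0; w[:195]=0; w[:,335:]=0; w[305:]=0
cs=max(cv2.findContours(w,0,1)[0],key=cv2.contourArea)
b=cv2.minAreaRect(cs); bx=cv2.boxPoints(b); print('traypx',bx)
print(plane('top0',bx,0.058))
```

```text
bench z -0.000295739305528919
1 [281 124  34  39 788] 0.043 ((0.775378406047821, 0.01912495121359825), (0.07432848960161209, 0.0742982029914856), 44.384178161621094)
2 [  205   151   205   177 13454] 0.031 ((0.5663400292396545, -0.003881305456161499), (0.17650799453258514, 0.3946727216243744), 35.54453659057617)
3 [218 176  25  26 335] 0.057 ((0.6681113839149475, 0.15956294536590576), (0.0384550541639328, 0.04450036957859993), 22.559309005737305)
4 [ 109  201   79   66 3711] 0.029 ((0.5784468650817871, 0.3374347984790802), (0.11113806813955307, 0.1519998461008072), 13.030280113220215)
5 [ 441  220   74   85 3778] 0.029 ((0.5154203176498413, -0.3621826767921448), (0.11189165711402893, 0.1528974026441574), 65.88298034667969)
6 [379 258  37  29 536] 0.068 ((0.49153000116348267, -0.1834414154291153), (0.04542149603366852, 0.06138372793793678), 7.247763156890869)
10 [  0 296  10  78 498] 0.021 ((0.3587745428085327, 0.6436659097671509), (0.008057952858507633, 0.16228726506233215), 89.746826171875)
12 [301 315  29  31 707] 0.054 ((0.3770473897457123, -0.018292581662535667), (0.05704474821686745, 0.06014568731188774), 89.99009704589844)
pins [[ 0.62320393 -0.00813229  0.037     ]
 [ 0.54901221 -0.06175179  0.037     ]]
[[ 0.51698815  0.20157073  0.044     ]
 [ 0.38517656  0.10460211  0.044     ]
 [ 0.74701994 -0.11704019  0.044     ]
 [ 0.61299103 -0.21223561  0.044     ]]
traypx [[240.13423 236.90607]
 [286.71143 204.30203]
 [330.12085 266.31546]
 [283.54364 298.9195 ]]
[[ 0.5622164   0.13283192  0.058     ]
 [ 0.63006602  0.03938208  0.058     ]
 [ 0.50242748 -0.04858174  0.058     ]
 [ 0.43797592  0.04359618  0.058     ]]
```

Emit:
servo_tool --deltas '[0,0,0,0,0,-8.3,0,0,0,0,0,-8.3,0,0,0,0,0,-8.3,0,0,0,0,0,-8.3,0,0,0,0,0,-8.3,0,0,0,0,0,-8.3,0,0,0,0,0,-8.3,0,0,0,0,0,-8.3,0,0,0,0,0,-8.3,0,0,0,0,0,-8.3,0,0,0,0,0,-8.3,0,0,0,0,0,-8.3]' --jaw 0

```text
clock: 1.3
position: [0.2531, -0.511, 0.2238]
ee_rot: [-0.006, 0.427, 0.904, 0.006]
contact_force: [0.1, 0.9, -0.9]
width: -0.0
```

```bash
cat >> h.py <<'E'
from scipy.spatial.transform import Rotation as Ro
TH=np.radians(-54.3); O=np.array([0.548,0.0217]); EX=np.array([np.cos(TH),np.sin(TH)]); EY=np.array([-EX[1],EX[0]])
def lane(p): q=np.asarray(p)[...,:2]-O; return np.stack([q@EX,q@EY],-1)
def rep(goal=None):
    s=manip.get_state(); w,x,y,z=s['ee_rot']; R=Ro.from_quat([x,y,z,w]).as_matrix(); p=s['position']
    print('t',round(s['clock'],2),'p',p.round(4),'lane',lane(p).round(4),'F',s['contact_force'].round(1),'w',round(s['width'],4))
    xl=np.degrees(np.arctan2(R[1,0],R[0,0])); print('x heading',xl.round(2),'zaxis',R[:,2].round(3), 'q',s['qpos'].round(2))
    if goal is not None:
        g=np.r_[O+goal[0]*EX+goal[1]*EY,goal[2]]; print('tool delta cm',(R.T@(g-p)*100).round(2))
E
python3 -c "
from h import *
rep((-.112,0,.2))"
```

```text
t 1.3 p [ 0.2531 -0.511   0.2238] lane [ 0.2605 -0.5504] F [ 0.1  0.9 -0.9] w -0.0
x heading 129.39 zaxis [-0.005  0.015 -1.   ] q [-1.23  0.28  1.52  0.    1.36 -1.92]
tool delta cm [33.59 57.3   3.21]
```

Emit:
servo_tool --deltas '[2.0,3.4,0,0,0,0,2.0,3.4,0,0,0,0,2.0,3.4,0,0,0,0,2.0,3.4,0,0,0,0,2.0,3.4,0,0,0,0,2.0,3.4,0,0,0,0,2.0,3.4,0,0,0,0,2.0,3.4,0,0,0,0,2.0,3.4,0,0,0,0,2.0,3.4,0,0,0,0,2.0,3.4,0,0,0,0,2.0,3.4,0,0,0,0,2.0,3.4,0,0,0,0,2.0,3.4,0,0,0,0,2.0,3.4,0,0,0,0,2.0,3.4,0,0,0,0]'

```text
clock: 2.9
position: [0.4735, 0.1009, 0.2267]
ee_rot: [-0.009, 0.431, 0.902, 0.006]
contact_force: [1.2, -0.3, -0.4]
width: 0.0004
```

```bash
python3 -c "
from h import *
rep((-.112,0,.15))
snap('wrist','w1')"
```

```text
t 2.9 p [0.4735 0.1009 0.2267] lane [-0.1078 -0.0143] F [ 1.2 -0.3 -0.4] w 0.0004
x heading 128.96 zaxis [-0.01   0.019 -1.   ] q [ 0.05  0.14  1.69  0.02  1.31 -0.63]
tool delta cm [0.18 1.42 7.68]
```

View pics/w1.png

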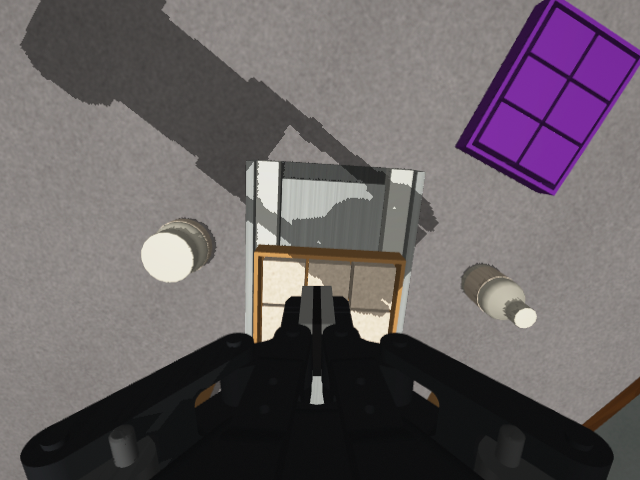

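The wrist view shows the lane's open end at row ~163, the tray's rear wall edge at row ~250 (columns 255–405), and the plate free between them. I'll refine the lane frame and the rear wall from this view.

Run:
```python
from h import *
print('rail open-end outer corners',lane(plane('w1',[[246,162],[425,171]],.044)).round(4))
print('tray rear top edge',lane(plane('w1',[[258,246],[330,250],[404,254]],.058)).round(4))
P=cloud('w1')
for nm,(r0,r1,c0,c1) in dict(plate=(190,235,300,360),run=(180,235,262,274)).items():
    print(nm,np.nanmedian(P[r0:r1,c0:c1,2]).round(4))
Q=P.reshape(-1,3); L=lane(Q)
m=(Q[:,2]>.05)&(Q[:,2]<.066)&(abs(L[:,1])<.074)&(L[:,0]>-.12)&(L[:,0]<-.03)
for a in (-.06,-.03,.03,.06):
    k=m&(abs(L[:,1]-a)<.008); print(a,np.nanpercentile(L[k,0],[1,5]).round(4))
m=(Q[:,2]>.038)&(Q[:,2]<.048)&(abs(L[:,1])>.07)&(abs(L[:,1])<.1)&(L[:,0]<-.09)&(L[:,0]>-.2)
print('rails y',L[m&(L[:,1]>0),1].mean(),L[m&(L[:,1]<0),1].mean(),'x',np.percentile(L[m,0],1))
for s in(1,-1):
    k=m&(L[:,1]*s>0); print('slope deg',np.degrees(np.polyfit(L[k,0],L[k,1],1)[0]))
```

```text
rail open-end outer corners [[-0.1674 -0.0782]
 [-0.1691  0.0944]]
tray rear top edge [[-0.0888 -0.0634]
 [-0.0886  0.007 ]
 [-0.0886  0.0803]]
plate 0.0278
run 0.0304
-0.06 [-0.0831 -0.0827]
-0.03 [-0.083  -0.0825]
0.03 [-0.0828 -0.0825]
0.06 [-0.0827 -0.0822]
rails y 0.08942533205693147 -0.07418231813003574 x -0.1684000779342177
slope deg -0.1683761453997727
slope deg -0.019950813125970638
```

The lateral positions from the top and wrist views differ by about 8 mm. The arm was probably still settling, so I'll look again from rest.

Emit:
servo_tool --deltas '[0.2,1.2,3.0,0,0,1.7,0,0,0,0,0,1.7,0,0,0,0,0,0]'

```text
clock: 3.25
position: [0.4843, 0.1203, 0.1953]
ee_rot: [-0.009, 0.454, 0.891, 0.01]
contact_force: [-0.6, 0.8, -0.0]
width: -0.0003
```

Run:
```python
from h import *
rep((-.112,0,.1))
snap('wrist','w2');rep()
P=cloud('w2')
Q=P.reshape(-1,3); L=lane(Q)
m=(Q[:,2]>.05)&(Q[:,2]<.066)&(abs(L[:,1])<.074)&(L[:,0]>-.12)&(L[:,0]<-.03)
for a in (-.06,-.03,.03,.06):
    k=m&(abs(L[:,1]-a)<.008); print(a,np.nanpercentile(L[k,0],[1,5]).round(4))
m=(Q[:,2]>.038)&(Q[:,2]<.048)&(abs(L[:,1])>.07)&(abs(L[:,1])<.1)&(L[:,0]<-.09)&(L[:,0]>-.2)
print('rails y',L[m&(L[:,1]>0),1].mean(),L[m&(L[:,1]<0),1].mean(),'x',np.percentile(L[m,0],1))
Q=cloud('top0').reshape(-1,3); L=lane(Q)
m=(Q[:,2]>.038)&(Q[:,2]<.050)&(abs(L[:,1])>.07)&(abs(L[:,1])<.1)&(L[:,0]<.2)&(L[:,0]>-.2)
for s in(1,-1):
    k=m&(L[:,1]*s>0); print('top rails',L[k,1].mean(),'slope deg',np.degrees(np.polyfit(L[k,0],L[k,1],1)[0]))
m=(Q[:,2]>.053)&(Q[:,2]<.066)&(abs(L[:,1])<.076)&(L[:,0]>-.12)&(L[:,0]<.1)
print('tray',np.percentile(L[m],[1,99],axis=0))
```

```text
t 3.25 p [0.4843 0.1203 0.1953] lane [-0.1172  0.0058] F [-0.6  0.8 -0. ] w -0.0003
x heading 125.98 zaxis [-0.007  0.026 -1.   ] q [ 0.08  0.19  1.72  0.03  1.24 -0.55]
tool delta cm [-0.76 -0.67  9.51]
t 3.3 p [0.4838 0.1201 0.1949] lane [-0.1174  0.0053] F [-0.3  0.6 -0.3] w -0.0002
x heading 125.97 zaxis [-0.009  0.026 -1.   ] q [ 0.08  0.19  1.72  0.03  1.24 -0.55]
-0.06 [-0.0794 -0.079 ]
-0.03 [-0.0793 -0.0788]
0.03 [-0.0791 -0.0787]
0.06 [-0.0788 -0.0784]
rails y 0.08223687899831146 -0.08141959007415182 x -0.16479957337205176
top rails 0.08203129361009678 slope deg -0.1589068834014345
top rails -0.08133016249193184 slope deg -0.04471137297429217
tray [[-0.07760132 -0.07242696]
 [ 0.0292235   0.07460713]]
```

View pics/w2.png

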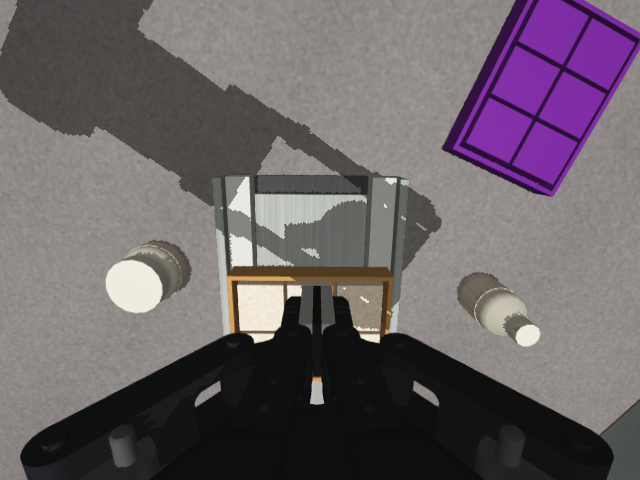

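At rest both views agree. The rails are symmetric about y=0 within 1 mm, the open end is at −165 mm (nominal −166) and the tray's rear wall is at −79 mm. I'll fix the 1.5° tilt and descend.

Emit:
servo_tool --deltas '[-0.5,-0.5,3.0,0.4,-1.5,0,0,0,3.0,0,0,0,0,0,3.0,0,0,0,0,0,2.0,0,0,0,0,0,1.0,0,0,0,0,0,0,0,0,0]'

```text
clock: 3.9
position: [0.4845, 0.1109, 0.0739]
ee_rot: [0.003, 0.454, 0.891, 0.002]
contact_force: [-0.5, 0.6, 0.1]
width: -0.0003
```

```bash
python3 -c "
from h import *
rep((-.112,0,.03))"
```

```text
t 3.9 p [0.4845 0.1109 0.0739] lane [-0.1095  0.0005] F [-0.5  0.6  0.1] w -0.0003
x heading 125.95 zaxis [ 0.008 -0.    -1.   ] q [ 0.09  0.3   1.91 -0.    0.92 -0.54]
tool delta cm [ 0.27 -0.07  4.39]
```

Emit:
servo_tool --deltas '[0.2,0,2.0,0,0,0,0,0,1.3,0,0,0,0,0,0.6,0,0,0,0,0,0,0,0,0]'

```text
clock: 4.3
position: [0.4878, 0.1119, 0.0381]
ee_rot: [0.007, 0.455, 0.891, 0.004]
contact_force: [-0.3, 0.9, 0.1]
width: 0.0004
```

```bash
python3 -c "
from h import *
rep((-.112,0,.0165))"
```

```text
t 4.3 p [0.4878 0.1119 0.0381] lane [-0.1084  0.0037] F [-0.3  0.9  0.1] w 0.0004
x heading 125.9 zaxis [ 0.017  0.001 -1.   ] q [ 0.09  0.35  1.95 -0.    0.82 -0.54]
tool delta cm [ 0.39 -0.4   2.15]
```

Emit:
servo_tool --deltas '[0.3,-0.3,1.0,0.8,0.5,0,0,0,0.5,0.2,0.1,0,0,0,0.4,0.2,0.1,0]'

```text
clock: 4.6
position: [0.4846, 0.1126, 0.0211]
ee_rot: [-0.002, 0.455, 0.891, -0.002]
contact_force: [-1.8, -0.7, 6.9]
width: 0.0002
```

```bash
python3 -c "
from h import *
rep((-.112,0,.0165))"
```

```text
t 4.6 p [0.4846 0.1126 0.0211] lane [-0.1109  0.0016] F [-1.8 -0.7  6.9] w 0.0002
x heading 125.9 zaxis [-0.006 -0.001 -1.   ] q [ 0.09  0.38  1.96 -0.    0.81 -0.54]
tool delta cm [ 0.11 -0.15  0.46]
```

Emit:
servo_tool --deltas '[0,-0.1,0.4,0,0,0,0,0,0.2,0.1,0.1,0]'

```text
clock: 4.8
position: [0.4847, 0.1127, 0.0164]
ee_rot: [-0.003, 0.455, 0.891, -0.002]
contact_force: [-2.8, -1.6, 8.4]
width: 0.0
```

```bash
python3 -c "
from h import *
rep((-.112,0,.0165))"
```

```text
t 4.8 p [0.4847 0.1127 0.0164] lane [-0.1108  0.0016] F [-2.8 -1.6  8.4] w 0.0
x heading 125.89 zaxis [-0.007 -0.    -1.   ] q [ 0.09  0.39  1.96  0.    0.8  -0.54]
tool delta cm [ 0.12 -0.16 -0.01]
```

Emit:
servo_tool --deltas '[-0.6,-0.1,0,0.1,0.1,0,-0.6,0,0,0.1,0.1,0,-0.6,0,0,0.1,0.1,0]'

```text
clock: 5.1
position: [0.4917, 0.1018, 0.0183]
ee_rot: [-0.011, 0.456, 0.89, -0.001]
contact_force: [-3.5, 5.1, 7.9]
width: 0.0001
```

```bash
python3 -c "
from h import *
rep((0.1,0,.0165))"
```

```text
t 5.1 p [0.4917 0.1018 0.0183] lane [-0.0979  0.0011] F [-3.5  5.1  7.9] w 0.0001
x heading 125.69 zaxis [-0.019  0.009 -1.   ] q [ 0.06  0.39  1.94  0.01  0.82 -0.57]
tool delta cm [-19.79  -0.11  -0.19]
```

Emit:
servo_tool --deltas '[-0.3,0,0.3,-0.5,-0.8,0,-0.6,0,0.15,0,-0.2,0,-0.7,0,0.1,0,-0.2,0]'

```text
clock: 5.4
position: [0.4975, 0.0941, 0.015]
ee_rot: [-0.005, 0.459, 0.888, 0.001]
contact_force: [-7.2, 12.0, 15.3]
width: 0.0
```

```bash
python3 -c "
from h import *
rep((0.1,0,.0165))"
```

```text
t 5.4 p [0.4975 0.0941 0.015 ] lane [-0.0882  0.0012] F [-7.2 12.  15.3] w 0.0
x heading 125.36 zaxis [-0.007  0.007 -1.   ] q [ 0.04  0.4   1.95  0.01  0.8  -0.58]
tool delta cm [-1.882e+01 -1.000e-02 -3.300e-01]
```

Emit:
servo_tool --deltas '[-0.8,0,0,-0.2,-0.3,-0.2,-0.8,0,0.05,0,-0.2,-0.1,-0.8,0,0.05,0,-0.2,-0.1]'

```text
clock: 5.7
position: [0.5051, 0.0817, 0.0156]
ee_rot: [-0.006, 0.458, 0.889, 0.003]
contact_force: [-5.0, 8.8, 9.1]
width: 0.0
```

```bash
python3 -c "
from h import *
rep((0.1,0,.0165))"
```

```text
t 5.7 p [0.5051 0.0817 0.0156] lane [-0.0738  0.0002] F [-5.   8.8  9.1] w 0.0
x heading 125.42 zaxis [-0.008  0.012 -1.   ] q [ 0.02  0.4   1.93  0.02  0.81 -0.61]
tool delta cm [-17.38   0.07  -0.34]
```

Emit:
servo_tool --deltas '[-1.0,0,0.05,0,-0.3,-0.2,-1.0,0,0.07,0,-0.2,-0.1,-1.0,0,0.07,0,-0.2,-0.1,-1.0,0,0.07,0,-0.2,-0.1]'

```text
clock: 6.1
position: [0.5188, 0.0599, 0.0151]
ee_rot: [-0.012, 0.458, 0.889, 0.004]
contact_force: [-6.2, 10.4, 11.7]
width: 0.0001
```

```bash
python3 -c "
from h import *
rep((0.1,0,.0165)); snap('side','side1')"
```

```text
t 6.1 p [0.5188 0.0599 0.0151] lane [-0.0481 -0.0014] F [-6.2 10.4 11.7] w 0.0001
x heading 125.48 zaxis [-0.018  0.018 -1.   ] q [-0.03  0.42  1.9   0.02  0.84 -0.67]
tool delta cm [-14.8   0.2  -0.5]
```

View pics/side1.png

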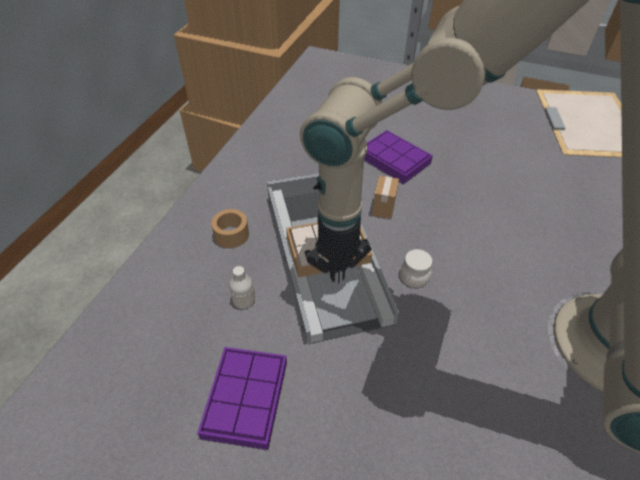

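The side view shows the fingertips on the plate at (337,275), just behind the tray (about (325,250)). The tray is flat between the rails and the bystanders haven't moved. I'll keep pushing.

Emit:
servo_tool --deltas '[-1.0,0.05,0.05,-0.1,-0.9,-0.2,-1.2,0.05,0.07,0,-0.5,-0.1,-1.2,0.05,0.07,0,-0.4,-0.1,-1.2,0.05,0.07,0,-0.4,-0.1]'

```text
clock: 6.55
position: [0.5346, 0.0363, 0.015]
ee_rot: [-0.01, 0.458, 0.889, 0.0]
contact_force: [-7.6, 10.5, 13.9]
width: 0.0
```

```bash
python3 -c "
from h import *
rep((0.1,0,.0165))"
```

```text
t 6.55 p [0.5346 0.0363 0.015 ] lane [-0.0197 -0.0024] F [-7.6 10.5 13.9] w 0.0
x heading 125.43 zaxis [-0.018  0.01  -1.   ] q [-0.07  0.44  1.87  0.01  0.85 -0.69]
tool delta cm [-11.96   0.29  -0.38]
```

Emit:
servo_tool --deltas '[-1.2,0.1,0.04,-0.4,-0.9,-0.2,-1.2,0.1,0.05,-0.1,-0.5,-0.1,-1.2,0.1,0.05,-0.1,-0.4,-0.1,-1.2,0.1,0.05,-0.1,-0.4,-0.1,-1.2,0.1,0.05,-0.1,-0.4,-0.1]'

```text
clock: 7.05
position: [0.5568, 0.0062, 0.015]
ee_rot: [-0.008, 0.458, 0.889, 0.001]
contact_force: [-7.4, 10.2, 12.3]
width: 0.0004
```

```bash
python3 -c "
from h import *
rep((0.08,0,.0165))"
```

```text
t 7.05 p [0.5568 0.0062 0.015 ] lane [ 0.0177 -0.0019] F [-7.4 10.2 12.3] w 0.0004
x heading 125.51 zaxis [-0.013  0.009 -1.   ] q [-0.12  0.46  1.83  0.01  0.87 -0.74]
tool delta cm [-6.22  0.21 -0.24]
```

Emit:
servo_tool --deltas '[-1.2,0.1,0.04,-0.3,-0.8,-0.1,-1.2,0.1,0.05,-0.1,-0.5,-0.1,-1.2,0.1,0.05,-0.1,-0.4,-0.1,-1.2,0.1,0.05,-0.1,-0.4,-0.1,-1.2,0.1,0.05,-0.1,-0.4,-0.1]'

```text
clock: 7.55
position: [0.5783, -0.023, 0.015]
ee_rot: [-0.008, 0.458, 0.889, 0.001]
contact_force: [-6.5, 9.9, 13.1]
width: -0.0003
```

```bash
python3 -c "
from h import *
rep((0.08,0,.0165)); snap('wrist','w3'); snap('top','top3')"
```

```text
t 7.55 p [ 0.5783 -0.023   0.015 ] lane [ 0.054  -0.0014] F [-6.5  9.9 13.1] w -0.0003
x heading 125.53 zaxis [-0.013  0.01  -1.   ] q [-0.16  0.48  1.78  0.01  0.89 -0.79]
tool delta cm [-2.6   0.15 -0.19]
```

View pics/w3.png

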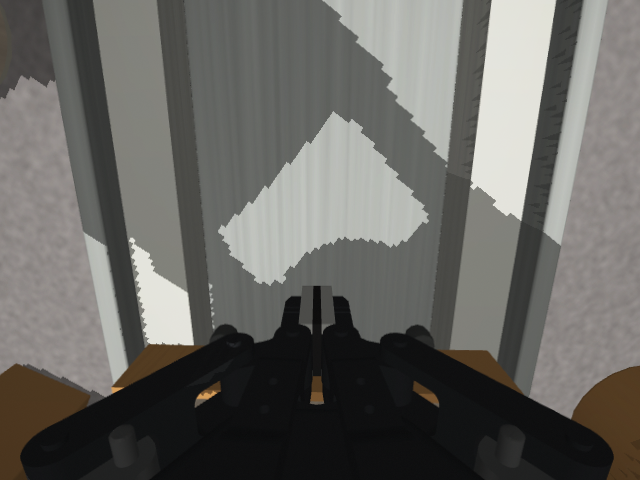

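View pics/top3.png

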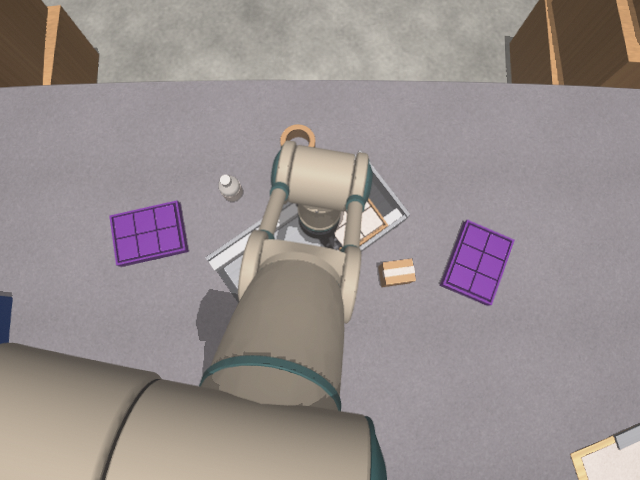

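The wrist view shows the sunk pins at (222,335) and (420,335), just emerging behind the tray's rear edge (row ~346). The pose holds at z = 15 mm, so the plate is fully down. A little further to go.

Emit:
servo_tool --deltas '[-1.2,0.1,0.04,-0.3,-0.8,-0.1,-1.2,0.1,0.05,-0.1,-0.5,-0.1,-1.2,0.1,0.05,-0.1,-0.4,-0.1]'

```text
clock: 7.95
position: [0.5916, -0.0407, 0.015]
ee_rot: [-0.005, 0.457, 0.889, 0.001]
contact_force: [-6.1, 10.0, 11.2]
width: 0.0002
```

Run:
```python
from h import *
print('prev rear',lane(plane('w3',[[150,346],[490,351]],.058)), 'prev pins',lane(plane('w3',[[222,335],[420,335]],.025)))
rep((0.08,0,.0165)); snap('wrist','w4')
```

```text
prev rear [[ 0.05111348 -0.05962338]
 [ 0.05320334  0.05895633]] prev pins [[ 0.06674177 -0.04477873]
 [ 0.06683016  0.04525628]]
t 7.95 p [ 0.5916 -0.0407  0.015 ] lane [ 0.0761 -0.001 ] F [-6.1 10.  11.2] w 0.0002
x heading 125.59 zaxis [-0.008  0.007 -1.   ] q [-0.19  0.5   1.75  0.01  0.91 -0.81]
tool delta cm [-0.38  0.1  -0.15]
```

View pics/w4.png

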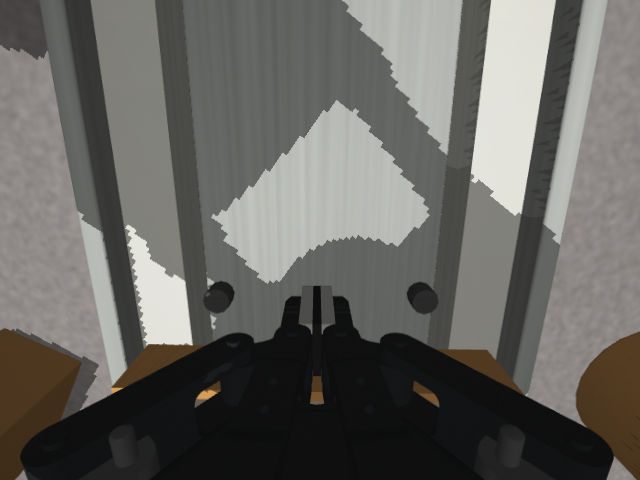

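Run:
```python
from h import *
print('rear bottom',lane(plane('w4',[[150,345],[490,350]],.030)), 'rear top', lane(plane('w4',[[115,388],[520,391]],.058)),'pins top',lane(plane('w4',[[222,294],[424,294]],.025)))
```

```text
rear bottom [[ 0.09108919 -0.07532917]
 [ 0.0938035   0.07602385]] rear top [[ 0.09084298 -0.07475745]
 [ 0.09224522  0.07297699]] pins top [[ 0.0686349  -0.04265681]
 [ 0.06875959  0.04573656]]
```

The tray's rear wall is at +92 mm (top and bottom edges agree), 17 mm past the pins' far edge at +75 mm. I'll ease back off the wall with the plate still pressed, then lift straight up.

Emit:
servo_tool --deltas '[0.6,0,0.04,0,0,0,0.6,0,0.04,0,0,0,0,0,-0.8,0,0,0,0,0,-1.5,0,0,0,0,0,-2.5,0,0,0,0,0,-4,0,0,0,0,0,-4,0,0,0,0,0,-4,0,0,0,0,0,-4,0,0,0]'

```text
clock: 8.9
position: [0.5882, -0.0352, 0.228]
ee_rot: [-0.003, 0.456, 0.89, -0.002]
contact_force: [0.3, -0.1, -0.2]
width: -0.0004
```

Emit:
servo_tool --deltas '[2,0,-3,0,0,0,4,0,-2,0,0,0,4,0,0,0,0,0,4,0,0,0,0,0,4,0,0,0,0,0,4,0,0,0,0,0,0,0,0,0,0,0,0,0,0,0,0,0]'

```text
clock: 9.7
position: [0.4616, 0.1483, 0.2874]
ee_rot: [0.008, 0.456, 0.89, 0.003]
contact_force: [-0.1, 0.8, 0.0]
width: 0.0002
```

Run:
```python
from h import *
rep(); snap('wrist','w5'); snap('top','top5'); snap('side','side5')
for f in ('top0','top5'):
    P=cloud(f); z=P[:,:,2]
    m=((z>0.010)&(z<0.1)).astype(np.uint8); n,l,st,c=cv2.connectedComponentsWithStats(m)
    print(f,[np.nanmean(P[l==i],0).round(3)[:2].tolist() for i in range(1,n) if 250<st[i,4]<5000])
Q=cloud('side5').reshape(-1,3);L=lane(Q)
m=(Q[:,2]>.05)&(Q[:,2]<.066)&(abs(L[:,1])<.072)&(L[:,0]>-.15)&(L[:,0]<.21)
print('tray side',np.percentile(L[m],[1,99],axis=0),np.percentile(Q[m,2],[2,50,98]))
```

```text
t 9.7 p [0.4616 0.1483 0.2874] lane [-0.1533  0.0037] F [-0.1  0.8  0. ] w 0.0002
x heading 125.7 zaxis [ 0.016 -0.002 -1.   ] q [ 0.17  0.1   1.59 -0.    1.43 -0.45]
top0 [[0.773, 0.019], [0.664, 0.157], [0.576, 0.335], [0.514, -0.36], [0.49, -0.18], [0.371, 0.643], [0.378, -0.017]]
top5 [[0.773, 0.019], [0.664, 0.157], [0.514, -0.36], [0.49, -0.18], [0.378, -0.017], [0.138, -0.677], [0.092, 0.004]]
tray side [[ 0.08879457 -0.0616988 ]
 [ 0.19992614  0.07093983]] [0.05120837 0.05748817 0.06057387]
```

View pics/w5.png

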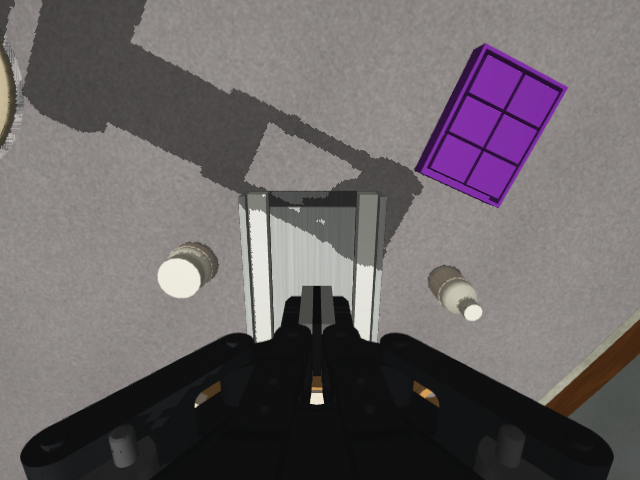

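View pics/side5.png

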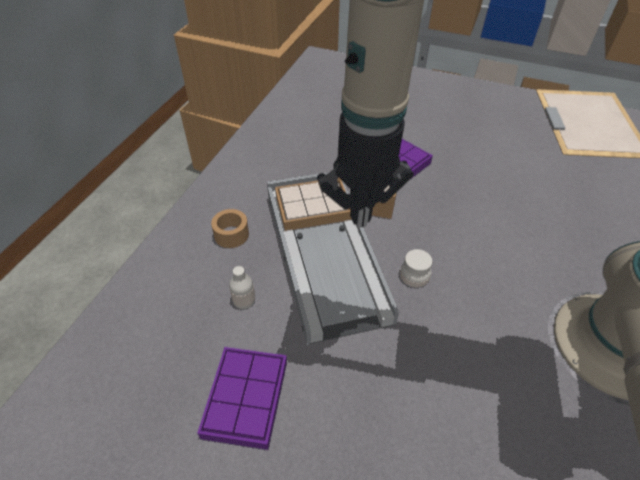

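The side view shows the tray flat at the end of the lane, with both pins standing at (300,236) and (342,229) behind it. The bystanders haven't moved. One check of the plate height, then I'll hand in.

Run:
```python
from h import *
for f in('w5','side5'):
    Q=cloud(f).reshape(-1,3);L=lane(Q)
    m=(abs(L[:,1])<.035)&(L[:,0]>-.13)&(L[:,0]<.05)&(Q[:,2]<.045)
    r=(abs(abs(L[:,1])-.067)<.006)&(L[:,0]>-.13)&(L[:,0]<.05)&(Q[:,2]<.045)
    print(f,'plate z',np.median(Q[m,2]),'runner z',np.median(Q[r,2]))
print(lane(plane('side5',[[300,236],[342,229]],.037)), manip.get_state()['contact_force'])
manip.sign_off()
```

```text
w5 plate z 0.027486148236611326 runner z 0.03045455257345287
side5 plate z 0.024956249295411362 runner z 0.027972917724592025
[[ 0.06267978  0.04743846]
 [ 0.06037865 -0.04279992]] [-0.20681572 -0.29023812 -0.70123593]
the job is handed in; nothing more can be done
```

The tray is completely past the pins and the pins are up again behind it. I handed the job in at about 10 s on the robot's clock.

I pressed the spring plate down with closed fingertips behind the tray and pushed the tray along with the side of the fingers. Then I eased back off the wall with the plate still pressed and lifted clear.

**During the push:** the fingertip height was 15.0–15.6 mm at every reading with the tray moving (15.0 mm is fully down). It was 18.3 mm at one reading just before the fingers reached the tray, still low enough for the pins to be sunk. The measured tool force stayed near 20 N or below, and the tray was never gripped or lifted.

**Last checks:**
- **Tray:** its rear wall is at lane x of about +89 to +92 mm, with the pins' far edge at +75 mm. Its front is about +200 mm, short of the end wall at +221 mm, and it lies flat.
- **Plate:** the wrist view puts it at 27.5 mm, which is fully up (nominal 27 mm), and both pins stand in the side view.
- **Bystanders:** bottle, jar, carton and tape are where they were, to the millimetre in the top view.
- **Robot:** touching nothing.

**Disagreements:**
- The first wrist picture was about 8 mm off sideways because the arm was still moving. A second picture at rest agreed with the top view to within 1 mm.
- The side camera reads heights about 2.5 mm low and puts the pins 6–9 mm short along the lane. Its plate-to-runner step is still 3 mm, as it should be with the plate up.

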